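Line up the kitchen canisters by height

ROBOT

A 6-joint arm with a two-finger parallel gripper is mounted at the origin on the work surface. World frame = base frame: x ahead of the robot, y to its left, z up, the work surface at z = 0. Lengths are in m, angles in degrees, forces in N, time in s.
With the tool pointing down it reaches from about 0.4 to 0.825 m from the base axis. Payload 7 kg.
Tool frame: the origin (TCP) lies on the centre line of the jaws, within the pads' length; the fingertips stand 8 mm ahead of it and the grasp point (between the pads) lies 11 mm behind it; z points along the fingers, y is the line along which they close (so a half turn about z gives the same grasp; the last joint's range is limited). The gripper opens to 88 mm and grips with 3 to 60 N. Pads are 19 mm wide; open, the fingers measure 130 mm over their backs; the gripper's body (78 mm by 193 mm) begins 47 mm behind the grasp point.
Start: joints at [-53.05, 20.546, 0.682, 0, -70.136, -16.507], TCP at [0.236, -0.632, 0.235] pointing down, gripper open.
Joint ranges: [-176.03, 176.03], [-82.01, 121.73], [-58.28, 71.71], [-173.87, 95.51], [-174.79, -0.11], [-173.66, 173.66]. Speed limits (degrees/s): [136.94, 136.94, 172.46, 180, 180, 180].

INTERFACE

Orientations are given as [roll, pitch, yaw] about the fixed x, y, z axes, in that order (R = Rz(yaw) Ry(pitch) Rx(roll)).
In Python, from plant import r gives the robot as it stands.
- The arm moves only by the tool carry_out, never from a script. Its argument "targets" is a list of rows, each a list of 6 numbers: the shift along the tool's x, y, z scaled (see below), then the turn, a rotation vector about the tool's x, y, z scaled (see below). A call has 1 to 5 rows; each row shifts and turns the commanded pose from where the row before left it, along the tool's axes as they then stand; what a row does not reach is not made up. The controller multiplies each number of a shift by 0.5 m and each number of a turn by 60 degrees. A row lasts 1/8 s, in which the tool goes at most 62.5 mm and 10.7 degrees, less where a joint would pass 70% of its speed; a pose out of reach is approached as far as the arm can. A call with a number of a shift or a turn outside -1 to 1 is refused whole. A call with a gripper value outside its range is refused whole. "hand" is the opening, from 0 (shut) to 1 (fully open), set as the call begins (left out, the last holds). The fingers move at their own pace and stop on an object; "squeeze" is the grip in N (left out, the last holds). Time passes only in rows, so rows that do not move let the fingers close. It gives the time, the measured TCP pose, the force, the opening and the grip force at its end, in the units of the state.
- r.get_state(): the state, without advancing time (a new reading comes with each control period).
- r.capture(name): name is "side" or "top"; returns the picture (420x560x3 uint8, red, green, blue); there is no depth.
- r.camera_info(name): a dict with "K" (3x3 intrinsics, pixels), "eye" and "attitude" of the camera in the world. Camera axes: x right, y down, z forward; pixel columns grow to the right and rows downward; lengths in m; the calibration is good to about 2 mm. A picture is of the moment at which its call begins. camera_info takes no time and is no camera call.
- r.close_job(): hands the job in; it is judged then, once.
The state is a dict: "time_s": time; "joints": joint angles; "qd": joint speeds; "joint_torque": joint torques, N m; "tcp_pos": TCP position; "eef_rot": TCP orientation; "contact_force": force on the tool from outside, world axes, zero at the start; "moment": the same for the moment, N m; "gripper_width": finger opening in m; "gripper_force": force on a finger pad.
Only numpy, scipy, OpenCV 4.12 (cv2) and the standard library are available. Lean on these libraries where they do the work, as an engineer would, in place of code of your own. Each camera call takes 0.05 s, during which the arm holds its last target. There are 200 camera calls.

TASK

Stand the four canisters on the four dark discs of the wooden board, one upright and centred on each disc, in order of height: the tallest on the disc next to the soap bottle, then each shorter one in turn, the shortest next to the mug. Keep them upright and set them down rather than dropping them, and leave the soap and the mug where they stand.

Things in the scene. Friction and masses are not known exactly. Their poses are not given: they have to be found in the camera images.
- canister_blue: the tallest of four loose closed round kitchen canisters, white plastic body with a blue lid: 48 mm in diameter all the way up, 120 mm tall including the lid, 0.08 to 0.38 kg, rigid. It stands upright at the start on the counter (z = 0), on the robot's side of the board. Origin: centre of its underside; z up its axis, yaw has no meaning.
- canister_green: the second tallest of four loose closed round kitchen canisters, white plastic body with a green lid: 48 mm in diameter all the way up, 95 mm tall including the lid, 0.08 to 0.38 kg, rigid. It stands upright at the start on the counter (z = 0), on the robot's side of the board. Origin: centre of its underside; z up its axis, yaw has no meaning.
- canister_yellow: the third tallest of four loose closed round kitchen canisters, white plastic body with a yellow lid: 48 mm in diameter all the way up, 70 mm tall including the lid, 0.08 to 0.38 kg, rigid. It stands upright at the start on the counter (z = 0), on the robot's side of the board. Origin: centre of its underside; z up its axis, yaw has no meaning.
- canister_red: the shortest of four loose closed round kitchen canisters, white plastic body with a red lid: 48 mm in diameter all the way up, 45 mm tall including the lid, 0.08 to 0.38 kg, rigid. It stands upright at the start on the counter (z = 0), on the robot's side of the board. Origin: centre of its underside; z up its axis, yaw has no meaning.
- disc_a: flat dark rubber disc, 68 mm across, 3 mm thick, number 1 from the robot's left (+y) of four alike, in a straight row 80 mm apart (centres) on a fixed wooden board (100 x 330 x 12 mm, long side along world y within 0.22 rad). Fixed. Origin: centre of its underside; its top, where a canister stands, is 3 mm higher, at z = 0.015. x axis: across the board, away from the robot; y: along the row.
- disc_b: flat dark rubber disc, 68 mm across, 3 mm thick, number 2 from the robot's left (+y) of four alike, in a straight row 80 mm apart (centres) on a fixed wooden board (100 x 330 x 12 mm, long side along world y within 0.22 rad). Fixed. Origin: centre of its underside; its top, where a canister stands, is 3 mm higher, at z = 0.015. x axis: across the board, away from the robot; y: along the row.
- disc_c: flat dark rubber disc, 68 mm across, 3 mm thick, number 3 from the robot's left (+y) of four alike, in a straight row 80 mm apart (centres) on a fixed wooden board (100 x 330 x 12 mm, long side along world y within 0.22 rad). Fixed. Origin: centre of its underside; its top, where a canister stands, is 3 mm higher, at z = 0.015. x axis: across the board, away from the robot; y: along the row.
- disc_d: flat dark rubber disc, 68 mm across, 3 mm thick, number 4 from the robot's left (+y) of four alike, in a straight row 80 mm apart (centres) on a fixed wooden board (100 x 330 x 12 mm, long side along world y within 0.22 rad). Fixed. Origin: centre of its underside; its top, where a canister stands, is 3 mm higher, at z = 0.015. x axis: across the board, away from the robot; y: along the row.
- soap: cream pump bottle of hand soap, white pump, 64 mm across, 150 mm tall over the pump, 0.4 kg, loose, standing on the counter in line with the discs, about 95 mm beyond the centre of the end disc, at either end of the board (changes from start to start). It marks the end where the tallest canister goes. Origin: centre of its underside, z up.
- mug: blue mug, 76 mm in diameter, 85 mm tall, handle pointing away from the robot, 0.32 kg, loose, standing on the counter at the other end of the row from the soap, about 95 mm beyond the centre of the end disc. Origin: centre of its underside, z up.
Not all that is in view belongs to the job. What is shaped like the canister_yellow but purple is not meant.

How it is judged:
By the outcome, as a careful person would: the job done as asked, in the order asked, and still so for the second after the job is handed in, with the robot touching nothing.
It also fails if it takes over 109 s, if anything falls off the work surface, if the arm or the gripper's body presses on something with over 40 N, if the wrist force passes 120 N, or if a joint passes its speed limit or range.

## Working session

There is one attempt and no reset: what is moved stays moved. The work goes in short steps, Python scripts to look and compute and a tool call to move; the robot and the scene stay as the last step left them, time stands still between calls to the robot, and variables do not carry over. Pictures are saved under pics/ and viewed, at most 14 in all, crops included, and the job is handed in when it is done.

Besides the shell and the picture viewer there is one more tool, called as name(argument=value, ...) on one line, values as JSON. carry_out: Moves the arm, as the interface text tells. Its arguments: {"type":"object","properties":{"targets":{"type":"array","items":{"type":"array","items":{"type":"number","minimum":-1,"maximum":1}}},"hand":{"type":"number"},"squeeze":{"type":"number"}},"required":["targets"]}

```bash
ls; mkdir -p pics; python3 - <<'E'
from plant import r
import cv2
for n in("side","top"):
    cv2.imwrite(f"pics/{n}0.png",r.capture(n)[:,:,::-1]); print(r.camera_info(n))
print(r.get_state())
E
```

```text
pics
{'K': array([[525.52040876,   0.        , 280.5451849 ],
       [  0.        , 525.52040876, 210.99614887],
       [  0.        ,   0.        ,   1.        ]]), 'eye': array([ 0.1179815 , -0.50811854,  0.68672709]), 'attitude': array([-134.05041024,    1.15509174,  -38.33845705])}
{'K': array([[395.25882785,   0.        , 272.14547881],
       [  0.        , 395.25882785, 212.91461057],
       [  0.        ,   0.        ,   1.        ]]), 'eye': array([0.41828372, 0.03876859, 0.87489009]), 'attitude': array([-173.65528207,   -1.81833155,  -88.99819243])}
{'time_s': 0.1, 'joints': array([-5.30486384e+01,  2.05865028e+01,  6.36896201e-01, -1.70020786e-02,
       -7.01346398e+01, -1.65070620e+01]), 'qd': array([ 0.10861234, -0.10193542,  0.15620571,  0.03264622, -0.08256928,
        0.01644952]), 'joint_torque': array([-2.53629754e-03, -5.84164274e+01,  2.93748200e+01,  7.01565519e+00,
        1.00851417e-02, -4.03062415e-05]), 'tcp_pos': array([ 0.2355931 , -0.63208574,  0.23371186]), 'eef_rot': array([ 1.79914684e+02, -8.61432634e-03, -1.59561483e+02]), 'contact_force': array([-0.34047644,  0.28060661,  0.6386497 ]), 'moment': array([ 0.03282165, -0.00736169,  0.0006773 ]), 'gripper_force': 0.0, 'gripper_width': 0.08756622370442046}
```

View pics/top0.png

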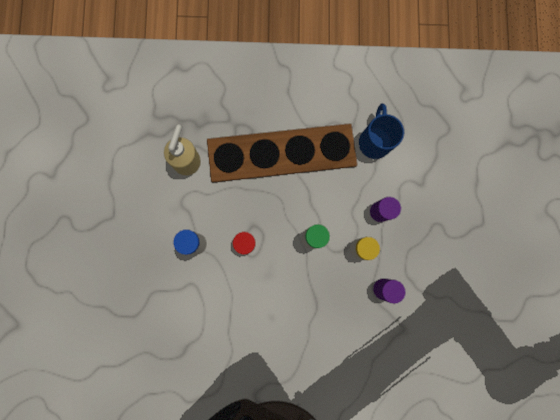

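View pics/side0.png

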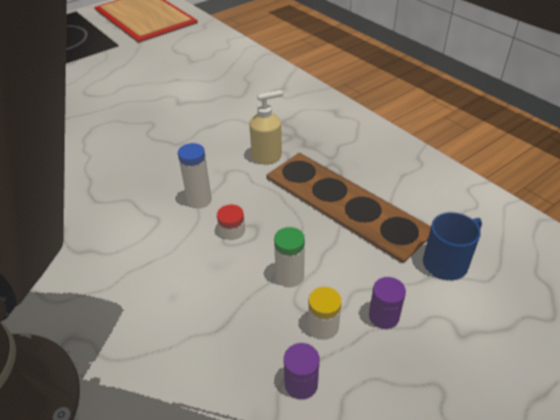

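Top view: the soap (180,155) is at the left (+y) and the mug (385,135) at the right. The lids are blue (187,243), red (244,244), green (317,236) and yellow (368,249). There are purple decoys at (387,209) and (392,291). So the order is blue→a, green→b, yellow→c, red→d. The side view shows the same layout, unobstructed.

```bash
cat > h.py <<'E'
import cv2, numpy as np
from scipy.spatial.transform import Rotation as Ro
from plant import r
HUE={'blue':(105,125),'green':(60,85),'yellow':(20,30),'red':(0,8),'purple':(132,150)}
def ray(n,uv):
    c=r.camera_info(n); d=np.linalg.inv(c['K'])@[uv[0],uv[1],1]
    d=Ro.from_euler('xyz',c['attitude'],degrees=True).as_matrix()@d
    return c['eye'],d/np.linalg.norm(d)
def plane(n,uv,z):
    e,d=ray(n,uv); return e+d*(z-e[2])/d[2]
def tri(a,b):
    A=np.zeros((3,3));y=np.zeros(3);P=[ray('side',a),ray('top',b)]
    for e,d in P:
        M=np.eye(3)-np.outer(d,d);A+=M;y+=M@e
    p=np.linalg.solve(A,y)
    return p,max(np.linalg.norm((np.eye(3)-np.outer(d,d))@(p-e)) for e,d in P)
def blobs(m,lo=60):
    n,_,s,c=cv2.connectedComponentsWithStats(m.astype(np.uint8)*255)
    return [(s[i,4],*c[i].round(2),*s[i,2:4]) for i in range(1,n) if s[i,4]>lo]
def lids(im,smin=130,vmin=60):
    h=cv2.cvtColor(im,cv2.COLOR_RGB2HSV).astype(int)
    return {k:blobs((h[...,0]>=a)&(h[...,0]<=b)&(h[...,1]>smin)&(h[...,2]>vmin)) for k,(a,b) in HUE.items()}
E
python3 - <<'E'
from h import *
for n in('side','top'):
    im=cv2.imread(f'pics/{n}0.png')[:,:,::-1].copy(); print(n)
    for k,v in lids(im).items(): print(k,[tuple(map(float,x)) for x in v])
    print('dark',[tuple(map(float,x)) for x in blobs(im.max(2)<45,300)])
    h=cv2.cvtColor(im,cv2.COLOR_RGB2HSV)
    for p in ([(193,155),(231,215),(290,240),(325,300)] if n=='side' else [(187,243),(244,244),(317,236),(368,249),(229,157)]): print(p,h[p[1],p[0]])
E
```

```text
side
blue [(322.0, 190.88, 151.72, 25.0, 16.0), (473.0, 461.16, 244.99, 48.0, 60.0)]
green [(473.0, 289.12, 238.46, 29.0, 21.0)]
yellow [(800.0, 324.52, 301.88, 32.0, 31.0)]
red [(575.0, 146.18, 24.43, 102.0, 41.0), (463.0, 230.01, 215.49, 26.0, 22.0)]
purple [(561.0, 389.2, 289.88, 31.0, 24.0), (548.0, 302.71, 359.36, 33.0, 29.0)]
dark [(4039.0, 19.92, 48.52, 58.0, 144.0), (485.0, 546.32, 14.68, 34.0, 33.0), (754.0, 81.79, 37.95, 36.0, 49.0), (404.0, 7.0, 294.52, 17.0, 40.0), (951.0, 18.23, 389.45, 41.0, 70.0)]
(193, 155) [111 167 169]
(231, 215) [  1 182 184]
(290, 240) [ 65 150 141]
(325, 300) [ 25 230 194]
top
blue [(343.0, 380.99, 131.58, 36.0, 46.0), (485.0, 185.87, 241.79, 25.0, 25.0)]
green [(419.0, 316.98, 236.05, 23.0, 23.0)]
yellow [(430.0, 367.2, 248.06, 24.0, 23.0)]
red [(386.0, 243.56, 242.74, 22.0, 23.0)]
purple [(375.0, 388.68, 207.9, 22.0, 22.0), (408.0, 392.78, 291.12, 23.0, 23.0)]
dark [(658.0, 334.59, 146.01, 30.0, 29.0), (652.0, 299.35, 149.71, 29.0, 29.0), (660.0, 263.96, 153.51, 29.0, 28.0), (669.0, 228.26, 157.35, 30.0, 30.0), (1538.0, 261.49, 411.22, 106.0, 21.0)]
(187, 243) [109 193 147]
(244, 244) [  2 210 158]
(317, 236) [ 67 160 126]
(368, 249) [ 24 193 169]
(229, 157) [60 40 19]
```

```bash
python3 - <<'E'
from h import *
s=cv2.imread('pics/side0.png');t=cv2.imread('pics/top0.png')
f=lambda im,x,y:cv2.resize(im[y-24:y+24,x-24:x+24],(198,198),interpolation=cv2.INTER_NEAREST)
a=np.hstack([f(s,193,160),f(s,231,222),f(s,290,245),f(s,325,305)])
b=np.hstack([f(t,187,243),f(t,244,243),f(t,317,236),f(t,368,249)])
c=np.hstack([f(s,299,172),f(s,330,190),f(s,363,209),f(s,399,231)])
cv2.imwrite('pics/m.png',np.vstack([a,b,c]))
E
```

```text
(no output)
```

View pics/m.png

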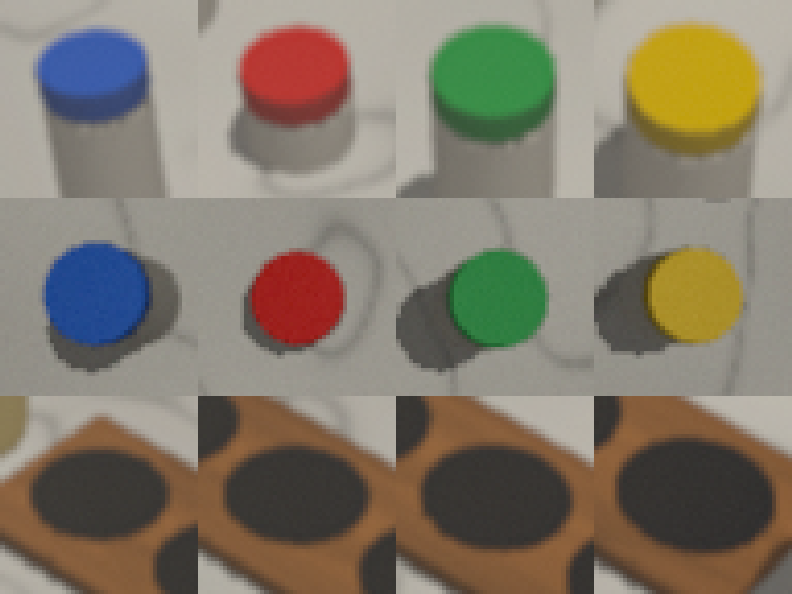

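The crops show clean lid top faces, brighter than the lid rims in both views, and dark discs on the board. I'll threshold on brightness and fit ellipses to the top faces.

```bash
cat >> h.py <<'E'
def ell(m,near):
    cs,_=cv2.findContours(m.astype(np.uint8)*255,cv2.RETR_EXTERNAL,cv2.CHAIN_APPROX_NONE)
    cs=[c for c in cs if len(c)>25]
    c=min(cs,key=lambda c:np.linalg.norm(c.mean((0,1))-near))
    e=cv2.fitEllipse(cv2.convexHull(c) if len(cv2.convexHull(c))>5 else c)
    return np.array(e[0]),e[1]
def topface(im,k,near,f=0.8):
    h=cv2.cvtColor(im,cv2.COLOR_RGB2HSV).astype(int);a,b=HUE[k];x,y=map(int,near)
    v=np.median(h[y-2:y+3,x-2:x+3,2])
    return ell((h[...,0]>=a-3)&(h[...,0]<=b+3)&(h[...,1]>100)&(h[...,2]>f*v),near)
def disc(im,near):
    h=cv2.cvtColor(cv2.GaussianBlur(im,(3,3),0),cv2.COLOR_RGB2HSV).astype(int);x,y=map(int,near)
    v=np.median(h[y-2:y+3,x-2:x+3,2]); b=im[...,0].astype(int)
    return ell(b<v+25,near)
E
python3 - <<'E'
from h import *
s=cv2.imread('pics/side0.png')[:,:,::-1].copy();t=cv2.imread('pics/top0.png')[:,:,::-1].copy()
Z=dict(blue=.12,green=.095,yellow=.07,red=.045,purple=.07)
for k,a,b in [('blue',(191,152),(186,242)),('green',(289,238),(317,236)),('yellow',(324,300),(367,248)),('red',(230,214),(243,243)),('purple',(389,289),(388,208)),('purple',(302,359),(392,291))]:
    (ca,sa),(cb,sb)=topface(s,k,a),topface(t,k,b); p,e=tri(ca,cb)
    print(k,ca.round(1),np.round(sa,1),cb.round(1),np.round(sb,1),p.round(4),round(e,4),plane('side',ca,Z[k])[:2].round(4),plane('top',cb,Z[k])[:2].round(4))
D=[]
for a,b in [((299,172),(228,157)),((330,190),(264,153)),((363,209),(299,150)),((399,231),(334.6,146))]:
    (ca,sa),(cb,sb)=disc(s,a),disc(t,b); p,e=tri(ca,cb);D.append(p)
    print(ca.round(1),np.round(sa,1),cb.round(1),np.round(sb,1),p.round(4),round(e,4),plane('side',ca,.015)[:2].round(4),plane('top',cb,.015)[:2].round(4))
D=np.array(D);print(np.linalg.norm(np.diff(D,axis=0),axis=1))
for n,im,a,lo,hi in [('top',t,(185,157),0,0)]: pass
E
```

```text
blue [190.7 151.2] [15.6 25.8] [185.5 241.6] [23.8 24.7] [0.4446 0.1797 0.1194] 0.0001 [0.4442 0.1791] [0.4446 0.1796]
green [289.2 238.4] [21.5 29.5] [317.4 235.8] [22.4 23. ] [ 0.462  -0.0752  0.0929] 0.0001 [ 0.4609 -0.0768] [ 0.4618 -0.0749]
yellow [324.8 299.4] [26.5 32.6] [368.3 248.1] [21.9 22.8] [ 0.44   -0.1835  0.0693] 0.0001 [ 0.4396 -0.1838] [ 0.4401 -0.1833]
red [229.7 213.4] [18.5 26.2] [243.7 242.6] [21.8 22.2] [0.4473 0.0726 0.0446] 0.0002 [0.4469 0.0724] [0.4474 0.0725]
purple [389.3 289.9] [24.3 31.6] [389.2 207.7] [20.8 22.1] [ 0.5248 -0.2289  0.0673] 0.0004 [ 0.5234 -0.2303] [ 0.5241 -0.2278]
purple [301.3 359.2] [31.2 34.6] [393.4 291.3] [21.4 22.7] [ 0.3533 -0.2346  0.0669] 0.0001 [ 0.352  -0.2359] [ 0.3537 -0.2336]
[298.5 171.4] [21.2 32.1] [228.3 157.4] [29.  29.1] [0.6368 0.1124 0.0139] 0.0003 [0.6362 0.1113] [0.6362 0.1125]
[329.3 189.5] [22.7 33.7] [263.9 153.5] [28.6 29.3] [0.6479 0.0335 0.0133] 0.0004 [0.6469 0.032 ] [0.6471 0.0337]
[362.7 209.1] [24.5 35.7] [299.4 149.7] [28.5 28.6] [ 0.6588 -0.0457  0.013 ] 0.0005 [ 0.6576 -0.0472] [ 0.6578 -0.0452]
[399.1 230.6] [26.5 37.6] [334.6 146. ] [28.3 29.1] [ 0.6696 -0.1252  0.0126] 0.0006 [ 0.6683 -0.1267] [ 0.6684 -0.1243]
[0.07969366 0.07991607 0.08024101]
```

Measured heights are within 2.5 mm of the text, and the disc spacing comes out at 80 mm. I'll keep the tool yaw fixed at about -82.2°, so the fingers close across the board. First I'll swing towards the workspace.

carry_out(targets=[[-0.096,0.072,0,0,0,-0.161],[-0.107,0.055,0,0,0,-0.161],[-0.115,0.036,0,0,0,-0.161],[-0.119,0.016,0,0,0,-0.161],[-0.12,-0.004,0,0,0,-0.161]], hand=1, squeeze=25)

```text
time_s: 0.72
tcp_pos: [0.3991, -0.3781, 0.2344]
eef_rot: [180.0, 0.0, -110.9]
contact_force: [1.0, -0.1, 0.3]
gripper_width: 0.0874
gripper_force: 0.0
```

carry_out(targets=[[-0.116,0.033,0,0,0,-0.16],[-0.12,0.014,0,0,0,-0.16],[-0.12,-0.006,0,0,0,-0.159],[-0.118,-0.026,0,0,0,0],[-0.118,-0.026,0,0,0,0]])

```text
time_s: 1.35
tcp_pos: [0.4246, -0.0776, 0.2346]
eef_rot: [-180.0, 0.0, -82.5]
contact_force: [1.3, 0.0, 0.3]
gripper_width: 0.0877
gripper_force: 0.0
```

```bash
cat > go.py <<'E'
import sys; from h import *
s=r.get_state(); R=Ro.from_euler('xyz',s['eef_rot'],degrees=True)
d=R.inv().apply(np.array(list(map(float,sys.argv[1:4])))-s['tcp_pos'])/.5
t=(R.inv()*Ro.from_euler('xyz',[180,0,-82.2],degrees=True)).as_rotvec(degrees=True)/60
print(s['tcp_pos'].round(4),s['eef_rot'].round(2),'total shift',d.round(4),'turn',t.round(4),'rows',np.linalg.norm(d)/.125)
E
python3 go.py .4446 .1795 .22
```

```text
[ 0.4246 -0.0776  0.2346] [-1.7998e+02  1.0000e-02 -8.2520e+01] total shift [-0.5046 -0.1066  0.0293] turn [-0.0004  0.0001 -0.0054] rows 4.1328032448225915
```

carry_out(targets=[[-0.1,-0.021,0.006,0,0,-0.005],[-0.101,-0.021,0.006,0,0,0],[-0.101,-0.021,0.006,0,0,0],[-0.101,-0.022,0.006,0,0,0],[-0.101,-0.021,0.006,0,0,0]])

```text
time_s: 1.98
tcp_pos: [0.4433, 0.1791, 0.2195]
eef_rot: [-180.0, 0.0, -82.2]
contact_force: [0.5, -1.0, -0.2]
gripper_width: 0.0875
gripper_force: 0.0
```

```bash
python3 go.py .4446 .1795 .078
```

```text
[0.4433 0.1791 0.2195] [-1.80e+02  1.00e-02 -8.22e+01] total shift [-0.0004 -0.0027  0.2829] turn [-0.0001  0.0001  0.0001] rows 2.2634548113206945
```

carry_out(targets=[[0,-0.001,0.08,0,0,0],[0,0,0.08,0,0,0],[0,0,0.07,0,0,0],[0,0,0.053,0,0,0],[0,0,0,0,0,0]])

```text
time_s: 2.6
tcp_pos: [0.4428, 0.1763, 0.0763]
eef_rot: [179.8, -0.2, -82.2]
contact_force: [0.2, -0.3, 0.8]
gripper_width: 0.0878
gripper_force: 0.0
```

carry_out(targets=[[0,0,0,0,0,0],[0,0,0,0,0,0],[0,0,0,0,0,0],[0,0,0,0,0,0],[0,0,0,0,0,0]], hand=0)

```text
time_s: 3.22
tcp_pos: [0.4443, 0.1776, 0.0784]
eef_rot: [-180.0, 0.0, -82.2]
contact_force: [-0.2, 0.2, 1.1]
gripper_width: 0.048
gripper_force: 24.9
```

carry_out(targets=[[0,0,-0.03,0,0,0],[0,0,-0.06,0,0,0],[0,0,-0.05,0,0,0],[0,0,0,0,0,0]])

```text
time_s: 3.72
tcp_pos: [0.4448, 0.1781, 0.1494]
eef_rot: [-179.9, 0.1, -82.2]
contact_force: [-0.1, -0.1, -3.7]
gripper_width: 0.0478
gripper_force: 24.9
```

```bash
python3 go.py .46 .110 .148;python3 go.py .6363 .110 .148; python3 - <<'E'
from h import *
cv2.imwrite('pics/s1.png',r.capture('side')[:,:,::-1])
E
```

```text
[0.4448 0.1781 0.1494] [-1.7986e+02  1.1000e-01 -8.2210e+01] total shift [ 0.1391 -0.0117  0.0025] turn [-0.0024  0.0018 -0.0003] rows 1.1166992891115302
[0.4448 0.1781 0.1494] [-1.7986e+02  1.1000e-01 -8.2210e+01] total shift [ 0.1868 -0.3611  0.0033] turn [-0.0024  0.0018 -0.0003] rows 3.252658121131529
```

View pics/s1.png

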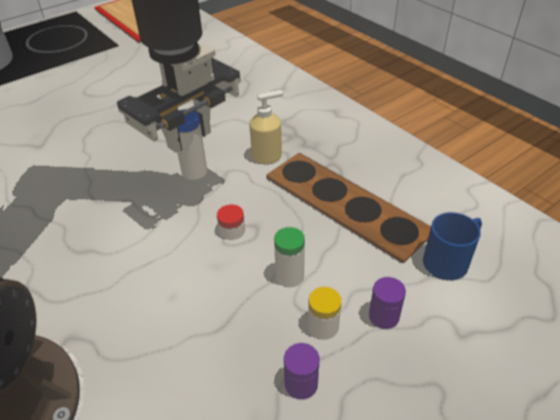

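The blue canister hangs upright in the jaws at about (190,150), clear of everything. I'll move it over disc_a.

carry_out(targets=[[0.08,0,0,0,0,0],[0.08,-0.05,0,0,0,0],[0.027,-0.1,0,0,0,0],[0,-0.11,0,0,0,0],[0,-0.101,0,0,0,0]])

```text
time_s: 4.4
tcp_pos: [0.6365, 0.1087, 0.1457]
eef_rot: [179.8, -0.0, -82.3]
contact_force: [0.4, 1.0, -1.6]
gripper_width: 0.0478
gripper_force: 25.0
```

carry_out(targets=[[0,0,0,0,0,0],[0,0,0,0,0,0]])

```text
time_s: 4.65
tcp_pos: [0.6343, 0.1087, 0.1455]
eef_rot: [179.8, -0.0, -82.3]
contact_force: [-0.3, -0.5, -3.8]
gripper_width: 0.048
gripper_force: 25.0
```

```bash
python3 go.py .6363 .110 .0945
```

```text
[0.6343 0.1087 0.1455] [ 1.7976e+02 -4.0000e-02 -8.2260e+01] total shift [-0.0021 -0.0047  0.102 ] turn [ 0.004  -0.0007 -0.001 ] rows 0.8167480110094534
```

carry_out(targets=[[-0.002,-0.005,0.04,0,0,0],[0,0,0.04,0,0,0],[0,0,0.016,0,0,0],[0,0,0,0,0,0],[0,0,0,0,0,0]])

```text
time_s: 5.28
tcp_pos: [0.6383, 0.1108, 0.101]
eef_rot: [-179.9, 0.0, -82.2]
contact_force: [0.3, -0.2, -2.7]
gripper_width: 0.0479
gripper_force: 25.0
```

```bash
python3 go.py .6363 .110 .0934
```

```text
[0.6383 0.1108 0.101 ] [-1.7993e+02  1.0000e-02 -8.2200e+01] total shift [0.0011 0.0041 0.0153] turn [-0.0012  0.0002  0.    ] rows 0.12663433283232092
```

carry_out(targets=[[0,0.002,0.008,0,0,0],[0,0,0,0,0,0],[0,0,0,0,0,0],[0,0,0,0,0,0],[0,0,0,0,0,0]])

```text
time_s: 5.9
tcp_pos: [0.637, 0.1104, 0.0961]
eef_rot: [-180.0, 0.0, -82.2]
contact_force: [0.3, 0.0, -2.3]
gripper_width: 0.0478
gripper_force: 25.0
```

carry_out(targets=[[0,0,0,0,0,0],[0,0,0,0,0,0]])

```text
time_s: 6.15
tcp_pos: [0.637, 0.1105, 0.0961]
eef_rot: [-180.0, 0.0, -82.2]
contact_force: [0.5, -0.2, -3.4]
gripper_width: 0.0477
gripper_force: 25.0
```

```bash
python3 go.py .6363 .110 .0934; python3 - <<'E'
from h import *
b=r.capture('side');t=r.capture('top')
f=lambda im,x,y:cv2.resize(im[y-60:y+60,x-60:x+60],(400,400),interpolation=cv2.INTER_CUBIC)[:,:,::-1]
cv2.imwrite('pics/c1.png',np.hstack([f(b,299,145),f(t,228,150)]))
E
```

```text
[0.637  0.1105 0.0961] [-180.      0.    -82.22] total shift [0.0007 0.0015 0.0053] turn [-0.      0.     -0.0003] rows 0.04441653370154416
```

View pics/c1.png

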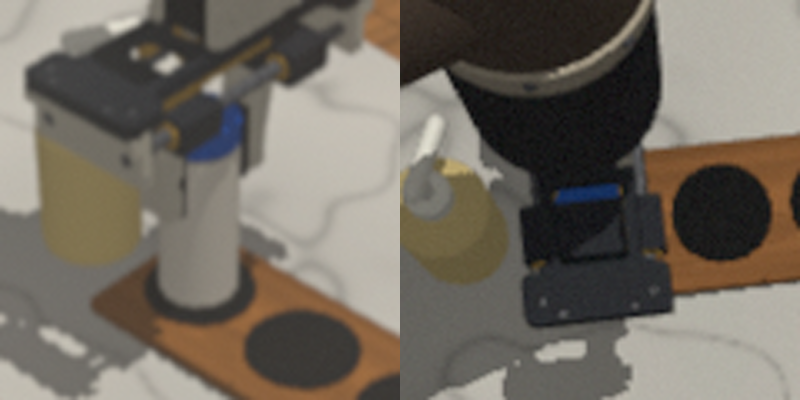

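The canister is just above disc_a and looks centred. I'll lower it gently until it touches.

carry_out(targets=[[0.001,0.001,0.003,0,0,0],[0,0,0.002,0,0,0],[0,0,0,0,0,0],[0,0,0,0,0,0],[0,0,0,0,0,0]])

```text
time_s: 6.88
tcp_pos: [0.6365, 0.1099, 0.0935]
eef_rot: [180.0, -0.0, -82.2]
contact_force: [-0.5, -0.1, -3.3]
gripper_width: 0.0475
gripper_force: 25.0
```

carry_out(targets=[[0,0,0.002,0,0,0],[0,0,0,0,0,0],[0,0,0,0,0,0],[0,0,0,0,0,0]])

```text
time_s: 7.38
tcp_pos: [0.6367, 0.1099, 0.0934]
eef_rot: [-180.0, -0.0, -82.2]
contact_force: [-2.5, -0.4, 5.2]
gripper_width: 0.048
gripper_force: 24.9
```

carry_out(targets=[[0,0,-0.002,0,0,0],[0,0,0,0,0,0],[0,0,0,0,0,0],[0,0,0,0,0,0],[0,0,0,0,0,0]], hand=1)

```text
time_s: 8.0
tcp_pos: [0.6365, 0.1099, 0.0935]
eef_rot: [180.0, -0.0, -82.2]
contact_force: [-0.2, -0.0, -0.0]
gripper_width: 0.0867
gripper_force: 0.0
```

carry_out(targets=[[0,0,-0.03,0,0,0],[0,0,-0.08,0,0,0],[0,0,-0.08,0,0,0],[0,0,-0.03,0,0,0],[0,0,0,0,0,0]])

```text
time_s: 8.62
tcp_pos: [0.637, 0.1102, 0.2053]
eef_rot: [-179.8, 0.1, -82.2]
contact_force: [0.0, -0.5, -1.0]
gripper_width: 0.0878
gripper_force: 0.0
```

```bash
python3 go.py .4615 -.0757 .2
```

```text
[0.637  0.1102 0.2053] [-1.7984e+02  6.0000e-02 -8.2220e+01] total shift [0.3208 0.3982 0.0092] turn [-0.0027  0.001  -0.0003] rows 4.091370532254429
```

carry_out(targets=[[0.064,0.08,0,0,0,0],[0.064,0.08,0,0,0,0],[0.064,0.08,0,0,0,0],[0.064,0.079,0,0,0,0],[0.065,0.079,0,0,0,0]])

```text
time_s: 9.25
tcp_pos: [0.4589, -0.0772, 0.2022]
eef_rot: [179.9, 0.0, -82.2]
contact_force: [0.1, -1.1, -0.0]
gripper_width: 0.0877
gripper_force: 0.0
```

carry_out(targets=[[0,0,0,0,0,0],[0,0,0,0,0,0],[0,0,0,0,0,0],[0,0,0,0,0,0]])

```text
time_s: 9.75
tcp_pos: [0.4615, -0.0756, 0.2031]
eef_rot: [179.9, -0.0, -82.2]
contact_force: [0.0, -0.0, -0.2]
gripper_width: 0.0875
gripper_force: 0.0
```

```bash
python3 go.py .4615 -.0757 .064; python3 - <<'E'
from h import *
s=r.capture('side');t=r.capture('top')
cv2.imwrite('pics/s2.png',s[:,:,::-1]);cv2.imwrite('pics/t2.png',t[:,:,::-1])
E
```

```text
[ 0.4615 -0.0756  0.2031] [179.95  -0.   -82.17] total shift [ 3.000e-04 -2.000e-04  2.782e-01] turn [ 0.0009 -0.0001  0.0005] rows 2.2259200797600047
```

View pics/t2.png

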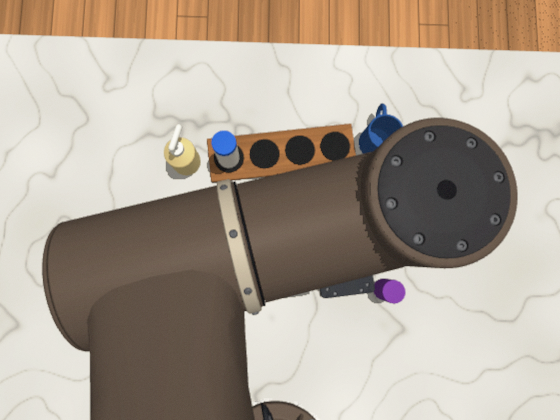

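View pics/s2.png

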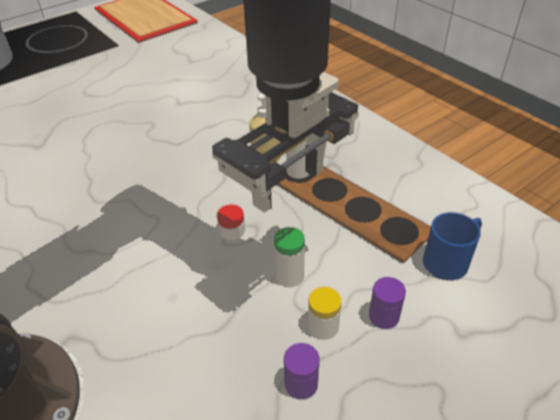

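Blue stands upright on disc_a, with its lid at (224,143) in the top view. Green is untouched below the gripper. I'll check blue's centring and pick up green.

```bash
python3 - <<'E'
from h import *
t=cv2.imread('pics/t2.png')[:,:,::-1].copy()
c,s=topface(t,'blue',(224,142)); print(c,s,plane('top',c,.135))
E
```

```text
[223.3969574 141.9786377] (22.964548110961914, 23.980775833129883) [0.63569346 0.11249591 0.135     ]
```

carry_out(targets=[[0,0,0.08,0,0,0],[0,0,0.08,0,0,0],[0,0,0.07,0,0,0],[0,0,0.048,0,0,0],[0,0,0,0,0,0]])

```text
time_s: 10.48
tcp_pos: [0.4599, -0.0762, 0.063]
eef_rot: [179.8, -0.0, -82.2]
contact_force: [-0.5, -0.1, 0.7]
gripper_width: 0.0875
gripper_force: 0.0
```

carry_out(targets=[[0,0,0,0,0,0],[0,0,0,0,0,0],[0,0,0,0,0,0]])

```text
time_s: 10.85
tcp_pos: [0.4617, -0.0759, 0.0654]
eef_rot: [-179.9, 0.0, -82.2]
contact_force: [0.3, -0.7, 0.6]
gripper_width: 0.0878
gripper_force: 0.0
```

carry_out(targets=[[0,0,0,0,0,0],[0,0,0,0,0,0],[0,0,0,0,0,0],[0,0,0,0,0,0],[0,0,0,0,0,0]], hand=0)

```text
time_s: 11.48
tcp_pos: [0.4613, -0.076, 0.0646]
eef_rot: [-180.0, 0.0, -82.2]
contact_force: [0.5, -0.9, -0.3]
gripper_width: 0.0476
gripper_force: 25.0
```

carry_out(targets=[[0,0,-0.03,0,0,0],[0,0,-0.06,0,0,0],[0,0,-0.03,0,0,0],[0,0,0,0,0,0],[0,0,0,0,0,0]])

```text
time_s: 12.1
tcp_pos: [0.4604, -0.0761, 0.1237]
eef_rot: [179.9, 0.0, -82.2]
contact_force: [-0.4, -0.0, -2.2]
gripper_width: 0.0476
gripper_force: 25.0
```

```bash
python3 go.py .647 .033 .1246
```

```text
[ 0.4604 -0.0761  0.1237] [ 1.7992e+02  1.0000e-02 -8.2240e+01] total shift [-0.1659 -0.3993 -0.0023] turn [ 0.0013  0.0002 -0.0006] rows 3.458735837887444
```

carry_out(targets=[[-0.033,-0.079,0,0,0,0],[-0.033,-0.08,0,0,0,0],[-0.033,-0.08,0,0,0,0],[-0.033,-0.08,0,0,0,0],[-0.034,-0.079,0,0,0,0]])

```text
time_s: 12.72
tcp_pos: [0.6475, 0.0337, 0.1226]
eef_rot: [179.8, -0.0, -82.2]
contact_force: [0.5, -0.7, -0.4]
gripper_width: 0.0477
gripper_force: 25.0
```

carry_out(targets=[[0,0,0,0,0,0],[0,0,0,0,0,0],[0,0,0,0,0,0],[0,0,0,0,0,0]])

```text
time_s: 13.22
tcp_pos: [0.6466, 0.0327, 0.1248]
eef_rot: [-180.0, 0.0, -82.2]
contact_force: [-0.3, 0.3, -1.4]
gripper_width: 0.0478
gripper_force: 25.0
```

```bash
python3 go.py .647 .033 .0796
```

```text
[0.6466 0.0327 0.1248] [-179.99    0.    -82.24] total shift [-0.0005 -0.001   0.0904] turn [-0.0002  0.0001 -0.0007] rows 0.723250785900104
```

carry_out(targets=[[0,-0.001,0.04,0,0,0],[0,0,0.03,0,0,0],[0,0,0.015,0,0,0],[0,0,0,0,0,0],[0,0,0,0,0,0]])

```text
time_s: 13.85
tcp_pos: [0.648, 0.0332, 0.0826]
eef_rot: [-180.0, -0.0, -82.2]
contact_force: [0.3, -0.2, -1.6]
gripper_width: 0.0479
gripper_force: 25.0
```

carry_out(targets=[[0,0,0.002,0,0,0],[0,0,0.001,0,0,0],[0,0,0.001,0,0,0],[0,0,0,0,0,0],[0,0,0,0,0,0]])

```text
time_s: 14.48
tcp_pos: [0.6475, 0.0331, 0.0801]
eef_rot: [180.0, -0.0, -82.2]
contact_force: [0.2, 0.1, -2.3]
gripper_width: 0.0477
gripper_force: 25.0
```

carry_out(targets=[[0,0,0.001,0,0,0],[0,0,0.001,0,0,0],[0,0,0,0,0,0],[0,0,0,0,0,0]])

```text
time_s: 14.98
tcp_pos: [0.6476, 0.0332, 0.0795]
eef_rot: [-180.0, -0.0, -82.2]
contact_force: [-1.6, 0.5, 4.8]
gripper_width: 0.0473
gripper_force: 25.0
```

Touchdown at the expected height. I'll release, rise and go to yellow.

carry_out(targets=[[0,0,-0.001,0,0,0],[0,0,0,0,0,0],[0,0,0,0,0,0],[0,0,0,0,0,0],[0,0,0,0,0,0]], hand=1)

```text
time_s: 15.6
tcp_pos: [0.6475, 0.0332, 0.0795]
eef_rot: [180.0, -0.0, -82.2]
contact_force: [-0.1, 0.2, 0.1]
gripper_width: 0.0865
gripper_force: 0.0
```

carry_out(targets=[[0,0,-0.03,0,0,0],[0,0,-0.08,0,0,0],[0,0,-0.06,0,0,0],[0,0,-0.02,0,0,0],[0,0,0,0,0,0]])

```text
time_s: 16.23
tcp_pos: [0.6477, 0.0333, 0.1755]
eef_rot: [-179.9, 0.0, -82.2]
contact_force: [-0.5, -0.2, 1.0]
gripper_width: 0.0877
gripper_force: 0.0
```

```bash
python3 go.py .440 -.1835 .17
```

```text
[0.6477 0.0333 0.1755] [-1.799e+02  3.000e-02 -8.222e+01] total shift [0.3734 0.4704 0.0101] turn [-0.0016  0.0005 -0.0004] rows 4.805123717950601
```

carry_out(targets=[[0.075,0.094,0,0,0,0],[0.075,0.094,0,0,0,0],[0.075,0.094,0,0,0,0],[0.075,0.094,0,0,0,0],[0.073,0.094,0,0,0,0]])

```text
time_s: 16.85
tcp_pos: [0.4377, -0.1844, 0.1735]
eef_rot: [179.9, 0.0, -82.2]
contact_force: [0.4, -0.5, 0.4]
gripper_width: 0.0877
gripper_force: 0.0
```

carry_out(targets=[[0,0,0,0,0,0],[0,0,0,0,0,0],[0,0,0,0,0,0],[0,0,0,0,0,0]])

```text
time_s: 17.35
tcp_pos: [0.4405, -0.1828, 0.1742]
eef_rot: [180.0, 0.0, -82.1]
contact_force: [0.4, 1.7, -0.2]
gripper_width: 0.0874
gripper_force: 0.0
```

```bash
python3 go.py .440 -.1835 .042; python3 - <<'E'
from h import *
t=r.capture('top');cv2.imwrite('pics/t3.png',t[:,:,::-1])
for k,v in lids(t).items(): print(k,[tuple(map(float,x)) for x in v])
E
```

```text
[ 0.4405 -0.1828  0.1742] [ 1.7996e+02  1.0000e-02 -8.2150e+01] total shift [0.0013 0.001  0.2643] turn [0.0007 0.0001 0.0009] rows 2.114674558500616
blue [(1429.0, 380.84, 134.75, 45.0, 54.0), (473.0, 223.52, 142.79, 24.0, 25.0)]
green [(423.0, 264.17, 141.83, 23.0, 23.0)]
yellow []
red []
purple []
```

carry_out(targets=[[0.001,0.001,0.08,0,0,0],[0,0,0.08,0,0,0],[0,0,0.06,0,0,0],[0,0,0.044,0,0,0],[0,0,0,0,0,0]])

```text
time_s: 18.02
tcp_pos: [0.4386, -0.1836, 0.0411]
eef_rot: [179.8, 0.0, -82.2]
contact_force: [0.1, -0.2, 0.1]
gripper_width: 0.0875
gripper_force: 0.0
```

carry_out(targets=[[0,0,0,0,0,0],[0,0,0,0,0,0],[0,0,0,0,0,0]])

```text
time_s: 18.4
tcp_pos: [0.4401, -0.184, 0.0434]
eef_rot: [-179.9, -0.0, -82.2]
contact_force: [0.5, -0.2, -0.2]
gripper_width: 0.0878
gripper_force: 0.0
```

carry_out(targets=[[0,0,0,0,0,0],[0,0,0,0,0,0],[0,0,0,0,0,0],[0,0,0,0,0,0],[0,0,0,0,0,0]], hand=0)

```text
time_s: 19.02
tcp_pos: [0.4396, -0.184, 0.0425]
eef_rot: [-180.0, -0.0, -82.2]
contact_force: [0.5, 0.2, -0.1]
gripper_width: 0.0477
gripper_force: 25.0
```

```bash
python3 - <<'E'
from h import *
t=cv2.imread('pics/t3.png')[:,:,::-1].copy()
for k,n,z in [('blue',(223,142),.135),('green',(264,141),.110)]:
    c,s=topface(t,k,n); print(k,plane('top',c,z))
E
python3 go.py .6577 -.0462 .1
```

```text
blue [0.63569346 0.11249591 0.135     ]
green [0.64707593 0.03414653 0.11      ]
[ 0.4396 -0.184   0.0425] [-180.     -0.    -82.21] total shift [-0.2139 -0.4695 -0.1149] turn [-0.0001 -0.     -0.0002] rows 4.228958755635463
```

carry_out(targets=[[0,0,-0.03,0,0,0],[0,0,-0.06,0,0,0],[0,0,-0.03,0,0,0],[0,0,0,0,0,0],[0,0,0,0,0,0]])

```text
time_s: 19.65
tcp_pos: [0.4389, -0.1839, 0.1018]
eef_rot: [179.9, 0.0, -82.2]
contact_force: [0.6, -0.9, -1.3]
gripper_width: 0.0475
gripper_force: 25.0
```

carry_out(targets=[[-0.043,-0.094,0,0,0,0],[-0.043,-0.094,0,0,0,0],[-0.043,-0.094,0,0,0,0],[-0.043,-0.094,0,0,0,0],[-0.042,-0.093,0,0,0,0]])

```text
time_s: 20.27
tcp_pos: [0.658, -0.0453, 0.1008]
eef_rot: [179.9, -0.0, -82.2]
contact_force: [0.5, -0.2, -1.1]
gripper_width: 0.0474
gripper_force: 25.0
```

carry_out(targets=[[0,0,0,0,0,0],[0,0,0,0,0,0],[0,0,0,0,0,0],[0,0,0,0,0,0]])

```text
time_s: 20.78
tcp_pos: [0.6568, -0.0468, 0.1027]
eef_rot: [-180.0, 0.0, -82.3]
contact_force: [0.1, -0.0, -0.6]
gripper_width: 0.0477
gripper_force: 25.0
```

```bash
python3 go.py .6577 -.0467 .0575
```

```text
[ 0.6568 -0.0468  0.1027] [-180.      0.    -82.25] total shift [ 0.0001 -0.0017  0.0905] turn [-0.      0.     -0.0009] rows 0.7240373540180238
```

carry_out(targets=[[0,-0.001,0.04,0,0,0],[0,0,0.03,0,0,0],[0,0,0.015,0,0,0],[0,0,0,0,0,0],[0,0,0,0,0,0]])

```text
time_s: 21.4
tcp_pos: [0.6583, -0.0461, 0.0606]
eef_rot: [-180.0, -0.0, -82.2]
contact_force: [0.5, 0.7, -1.1]
gripper_width: 0.0476
gripper_force: 25.0
```

carry_out(targets=[[0,0,0.002,0,0,0],[0,0,0.001,0,0,0],[0,0,0.001,0,0,0],[0,0,0,0,0,0],[0,0,0,0,0,0]])

```text
time_s: 22.02
tcp_pos: [0.6579, -0.0462, 0.0581]
eef_rot: [180.0, -0.0, -82.2]
contact_force: [-0.4, -0.6, -1.6]
gripper_width: 0.0478
gripper_force: 25.0
```

carry_out(targets=[[0,0,0.001,0,0,0],[0,0,0.001,0,0,0],[0,0,0,0,0,0],[0,0,0,0,0,0]])

```text
time_s: 22.52
tcp_pos: [0.658, -0.0461, 0.0576]
eef_rot: [-180.0, -0.0, -82.2]
contact_force: [-2.3, 0.0, 6.0]
gripper_width: 0.047
gripper_force: 25.0
```

carry_out(targets=[[0,0,-0.001,0,0,0],[0,0,0,0,0,0],[0,0,0,0,0,0],[0,0,0,0,0,0],[0,0,0,0,0,0]], hand=1)

```text
time_s: 23.15
tcp_pos: [0.6578, -0.0462, 0.0575]
eef_rot: [180.0, -0.0, -82.2]
contact_force: [0.7, 0.2, -0.4]
gripper_width: 0.0866
gripper_force: 0.0
```

carry_out(targets=[[0,0,-0.04,0,0,0],[0,0,-0.08,0,0,0],[0,0,-0.08,0,0,0],[0,0,-0.02,0,0,0],[0,0,0,0,0,0]])

```text
time_s: 23.78
tcp_pos: [0.658, -0.0461, 0.1681]
eef_rot: [-179.9, 0.0, -82.2]
contact_force: [-0.5, -0.5, 0.0]
gripper_width: 0.0878
gripper_force: 0.0
```

```bash
python3 go.py .4472 .0725 .167
```

```text
[ 0.658  -0.0461  0.1681] [-1.7992e+02  2.0000e-02 -8.2220e+01] total shift [-0.292   0.3857  0.0017] turn [-0.0013  0.0003 -0.0004] rows 3.870116419093923
```

carry_out(targets=[[-0.058,0.077,0,0,0,0],[-0.058,0.077,0,0,0,0],[-0.058,0.077,0,0,0,0],[-0.058,0.077,0,0,0,0],[-0.06,0.077,0,0,0,0]])

```text
time_s: 24.4
tcp_pos: [0.4452, 0.0724, 0.166]
eef_rot: [179.9, -0.0, -82.3]
contact_force: [0.2, 1.4, 1.2]
gripper_width: 0.0876
gripper_force: 0.0
```

carry_out(targets=[[0,0,0,0,0,0],[0,0,0,0,0,0],[0,0,0,0,0,0],[0,0,0,0,0,0]])

```text
time_s: 24.9
tcp_pos: [0.4478, 0.0719, 0.1671]
eef_rot: [179.9, -0.0, -82.3]
contact_force: [0.1, -0.3, 0.0]
gripper_width: 0.0877
gripper_force: 0.0
```

```bash
python3 go.py .4472 .0725 .020; python3 - <<'E'
from h import *
t=r.capture('top');s=r.capture('side');cv2.imwrite('pics/s4.png',s[:,:,::-1]);cv2.imwrite('pics/t4.png',t[:,:,::-1])
for k,v in lids(t).items(): print(k,[tuple(map(float,x)) for x in v])
E
```

```text
[0.4478 0.0719 0.1671] [ 1.7994e+02 -3.0000e-02 -8.2290e+01] total shift [-0.0014  0.0007  0.2941] turn [ 0.0009 -0.0004 -0.0015] rows 2.3529503904014057
blue [(588.0, 381.78, 132.26, 36.0, 47.0), (366.0, 223.78, 140.37, 24.0, 19.0)]
green [(424.0, 264.17, 141.8, 23.0, 23.0)]
yellow [(446.0, 302.42, 141.42, 24.0, 24.0)]
red []
purple [(412.0, 387.68, 208.31, 25.0, 23.0), (437.0, 392.03, 290.99, 26.0, 24.0)]
```

View pics/s4.png

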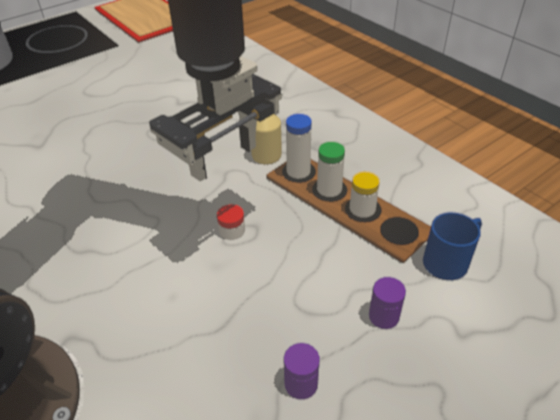

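The three placed canisters stand upright on discs a to c, and red waits at (231,218). I'll pick up red.

carry_out(targets=[[0,0,0.09,0,0,0],[0,0,0.09,0,0,0],[0,0,0.07,0,0,0],[0,0,0.042,0,0,0],[0,0,0,0,0,0]])

```text
time_s: 25.62
tcp_pos: [0.4465, 0.0716, 0.0202]
eef_rot: [179.8, -0.1, -82.3]
contact_force: [-1.2, 0.7, -0.3]
gripper_width: 0.0874
gripper_force: 0.0
```

carry_out(targets=[[0,0,0,0,0,0],[0,0,0,0,0,0],[0,0,0,0,0,0]])

```text
time_s: 26.0
tcp_pos: [0.4478, 0.0727, 0.0224]
eef_rot: [-179.9, 0.0, -82.2]
contact_force: [-0.1, -0.0, -0.2]
gripper_width: 0.0877
gripper_force: 0.0
```

carry_out(targets=[[0,0,0,0,0,0],[0,0,0,0,0,0],[0,0,0,0,0,0],[0,0,0,0,0,0],[0,0,0,0,0,0]], hand=0)

```text
time_s: 26.62
tcp_pos: [0.4474, 0.0724, 0.0216]
eef_rot: [180.0, -0.0, -82.2]
contact_force: [-1.1, 0.4, 0.2]
gripper_width: 0.0475
gripper_force: 25.0
```

```bash
python3 go.py .6685 -.1253 .1
```

```text
[0.4474 0.0724 0.0216] [180.    -0.   -82.22] total shift [ 0.4517 -0.3846 -0.1569] turn [ 0.     -0.     -0.0003] rows 4.909326848109568
```

carry_out(targets=[[0,0,-0.03,0,0,0],[0,0,-0.06,0,0,0],[0,0,-0.04,0,0,0],[0,0,0,0,0,0],[0,0,0,0,0,0]])

```text
time_s: 27.25
tcp_pos: [0.4469, 0.0722, 0.086]
eef_rot: [180.0, -0.0, -82.2]
contact_force: [-0.1, 0.3, -1.2]
gripper_width: 0.0472
gripper_force: 25.0
```

carry_out(targets=[[0.09,0,0,0,0,0],[0.09,0,0,0,0,0],[0.09,0,0,0,0,0],[0.09,0,0,0,0,0],[0.092,0,0,0,0,0]])

```text
time_s: 27.88
tcp_pos: [0.4774, -0.1529, 0.0854]
eef_rot: [179.9, 0.0, -82.2]
contact_force: [0.5, -0.2, -1.1]
gripper_width: 0.0474
gripper_force: 25.0
```

carry_out(targets=[[0,-0.08,0,0,0,0],[0,-0.08,0,0,0,0],[0,-0.08,0,0,0,0],[0,-0.08,0,0,0,0],[0,-0.065,0,0,0,0]])

```text
time_s: 28.5
tcp_pos: [0.6693, -0.1252, 0.0843]
eef_rot: [179.8, 0.0, -82.2]
contact_force: [0.1, -0.6, -1.5]
gripper_width: 0.0476
gripper_force: 25.0
```

carry_out(targets=[[0,0,0,0,0,0],[0,0,0,0,0,0],[0,0,0,0,0,0],[0,0,0,0,0,0]])

```text
time_s: 29.0
tcp_pos: [0.6682, -0.1256, 0.0868]
eef_rot: [-180.0, 0.0, -82.2]
contact_force: [0.7, -0.5, -0.7]
gripper_width: 0.0479
gripper_force: 25.0
```

```bash
python3 go.py .6685 -.1253 .0366
```

```text
[ 0.6682 -0.1256  0.0868] [-179.99    0.    -82.23] total shift [-0.0004 -0.0007  0.1005] turn [-0.0001  0.     -0.0004] rows 0.8036906005784293
```

carry_out(targets=[[0,0,0.04,0,0,0],[0,0,0.035,0,0,0],[0,0,0.02,0,0,0],[0,0,0,0,0,0],[0,0,0,0,0,0]])

```text
time_s: 29.62
tcp_pos: [0.6691, -0.1255, 0.0395]
eef_rot: [-180.0, -0.0, -82.2]
contact_force: [0.0, 0.2, -1.6]
gripper_width: 0.0477
gripper_force: 25.0
```

carry_out(targets=[[0,0,0.002,0,0,0],[0,0,0.001,0,0,0],[0,0,0.001,0,0,0],[0,0,0,0,0,0],[0,0,0,0,0,0]])

```text
time_s: 30.25
tcp_pos: [0.6688, -0.1254, 0.0371]
eef_rot: [-180.0, -0.0, -82.2]
contact_force: [-0.0, -0.9, -0.9]
gripper_width: 0.0476
gripper_force: 25.0
```

carry_out(targets=[[0,0,0.001,0,0,0],[0,0,0.001,0,0,0],[0,0,0,0,0,0],[0,0,0,0,0,0]])

```text
time_s: 30.75
tcp_pos: [0.6688, -0.1254, 0.0366]
eef_rot: [-180.0, -0.0, -82.2]
contact_force: [-2.8, 1.1, 4.8]
gripper_width: 0.0478
gripper_force: 25.0
```

Touchdown. I'll release, rise and back off for the final look.

carry_out(targets=[[0,0,-0.001,0,0,0],[0,0,0,0,0,0],[0,0,0,0,0,0],[0,0,0,0,0,0],[0,0,0,0,0,0]], hand=1)

```text
time_s: 31.38
tcp_pos: [0.6687, -0.1254, 0.0365]
eef_rot: [180.0, -0.0, -82.2]
contact_force: [0.5, 1.1, 0.8]
gripper_width: 0.0868
gripper_force: 0.0
```

carry_out(targets=[[0,0,-0.04,0,0,0],[0,0,-0.09,0,0,0],[0,0,-0.1,0,0,0],[0,0,-0.07,0,0,0],[0,0,0,0,0,0]])

```text
time_s: 32.0
tcp_pos: [0.6705, -0.1255, 0.1906]
eef_rot: [-179.6, -0.1, -82.2]
contact_force: [0.0, 0.5, -0.8]
gripper_width: 0.0876
gripper_force: 0.0
```

carry_out(targets=[[0.03,0.1,0,0,0,0],[0.03,0.1,0,0,0,0],[0.1,0.06,0,0,0,0],[0.11,0.03,0,0,0,0],[0.11,0.02,0,0,0,0]])

```text
time_s: 32.62
tcp_pos: [0.5399, -0.336, 0.1862]
eef_rot: [180.0, 0.0, -82.2]
contact_force: [1.1, 0.1, 0.1]
gripper_width: 0.0874
gripper_force: 0.0
```

carry_out(targets=[[0,0,0,0,0,0],[0,0,0,0,0,0],[0,0,0,0,0,0],[0,0,0,0,0,0]])

```text
time_s: 33.12
tcp_pos: [0.5412, -0.3336, 0.1867]
eef_rot: [-180.0, -0.0, -82.1]
contact_force: [-0.5, -0.6, 0.1]
gripper_width: 0.0877
gripper_force: 0.0
```

```bash
python3 - <<'E'
from h import *
t=r.capture('top');s=r.capture('side');cv2.imwrite('pics/s5.png',s[:,:,::-1]);cv2.imwrite('pics/t5.png',t[:,:,::-1])
D=dict(blue=(.6363,.112),green=(.647,.033),yellow=(.6577,-.0462),red=(.6685,-.1253))
for k,a,b,z in [('blue',(299,123),(223,142),.135),('green',(331,152),(264,141),.11),('yellow',(366,183),(302,141),.085),('red',(399,215),(336,141),.06)]:
    try:
        ca,cb=topface(s,k,a)[0],topface(t,k,b)[0]; print(k,ca.round(1),cb.round(1),tri(ca,cb)[0].round(4),D[k])
    except Exception as e: print(k,e)
E
```

```text
blue [298.6 120.9] [223.4 142. ] [0.6363 0.1124 0.1342] (0.6363, 0.112)
green [331.4 149.7] [264.3 141.1] [0.6477 0.0339 0.1087] (0.647, 0.033)
yellow [365.8 179.8] [302.8 140.7] [ 0.6579 -0.0455  0.0846] (0.6577, -0.0462)
red [402.1 211.9] [338.7 139.9] [ 0.6691 -0.1249  0.059 ] (0.6685, -0.1253)
```

View pics/s5.png

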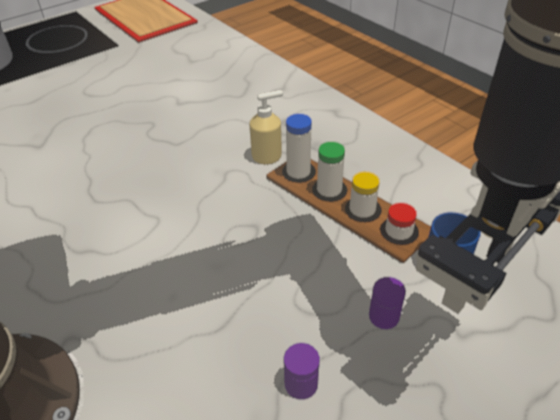

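View pics/t5.png

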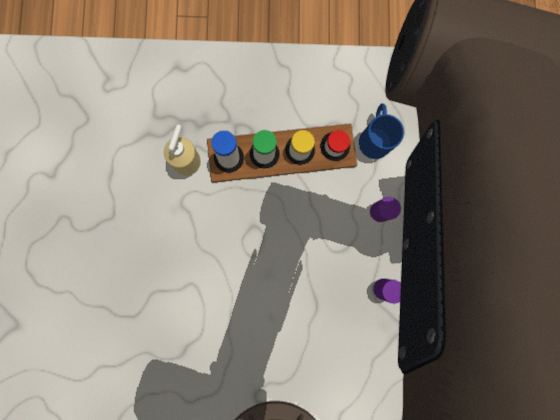

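All four canisters stand upright within about 1 mm of their disc centres, at (223,142), (264,141), (303,141) and (339,140) in the top view. The soap, mug and decoys have not moved, and the arm is clear.

```bash
python3 -c "
from plant import r
print(r.close_job())"
```

```text
the job is handed in; nothing more can be done
None
```

The four canisters stand upright in height order, blue by the soap, then green, yellow and red by the mug, each measured within about 1 mm of its disc's centre; the job was handed in at about 33 s of the 109 s, and no verdict was shown.

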